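Pack a chocolate gift set in its divided tray

ROBOT

A 7-joint arm with a two-finger parallel gripper is mounted at the origin on a cart in front of the work surface, level with it; the furniture and walls round the work are solid. World frame = base frame: x ahead of the robot, y to its left, z up, the work surface at z = 0. Lengths are in m, angles in rad, forces in N, time in s.
With the tool pointing down it reaches from about 0.425 to 0.925 m from the base axis. Payload 6.8 kg.
Tool frame: the origin (TCP) lies on the centre line of the jaws, within the pads' length; the fingertips stand ahead of it and the grasp point (between the pads) lies 11 mm behind it (r.tcp_to_tips is the z of the fingertips in the tool frame, in m); z points along the fingers, y is the line along which they close (so a half turn about z gives the same grasp; the last joint's range is limited). The gripper opens to 85 mm and grips with 20 to 120 N. Pads are 22 mm wide; open, the fingers measure 114 mm over their backs; the gripper's body (76 mm by 85 mm) begins 54 mm behind the grasp point. The pads swing forward as they close: fully open they stand 13 mm farther back than shut.
Start: joints at [1.041, 0.477, 0.022, 1.555, -0.011, 1.109, -0.083], TCP at [0.276, -0.616, 0.239] pointing down, gripper open.
Joint ranges: [-2.96, 2.96], [-0.34, 2.1], [-1.41, 1.46], [0.24, 2.44], [-1.37, 4.51], [0.17, 1.92], [-2.96, 2.96]. Speed limits (rad/s): [2.39, 2.39, 3.14, 3.14, 3.14, 3.14, 3.14].

INTERFACE

Orientations are given as a rotation vector (axis times angle).
In Python, from bench import r, optics gives the robot as it stands.
- The arm moves only by the shell command python3 -m creep 'ROWS' [FORCE]. ROWS is a JSON object whose one key "rows" holds a list of rows, each a list of 7 numbers: the shift along the tool's x, y, z in units of 25 mm (1.0 is 25 mm), then the turn, a rotation vector about the tool's x, y, z in units of 8 degrees (1.0 is 8 degrees), then the finger opening in mm, from 0 to 85.4. A call has 1 to 10 rows; each row is the pose to reach, as a shift and turn from the pose commanded when the call began, along the tool's axes at that moment; what a row does not reach only later rows make up. A row lasts 1/8 s, in which the tool goes at most 62.5 mm and 10.7 degrees, less where a joint would pass 70% of its speed; a pose out of reach is approached as far as the arm can. A call with a gripper value outside its range is refused whole. The fingers move at their own pace and stop on an object; FORCE is the grip in N (left out, the last holds). Time passes only in rows, so rows that repeat a pose let the fingers close. It gives the time, the measured TCP pose, the force, the opening and the grip force at its end, in the units of the state.
- r.get_obs(): the state, without advancing time (a new reading comes with each control period).
- optics.grab_frame(name): name is "side" or "top" or "wrist"; returns a dict with "color" (480x640x3 uint8, blue, green, red), "K" (3x3 intrinsics, pixels), "R" (3x3) and "t" (3): a world point X has camera coordinates R X + t. Camera axes: x right, y down, z forward; pixel columns grow to the right and rows downward; lengths in m; the calibration is good to about 2 mm. A picture is of the moment at which its call begins. There is no depth.
- r.hand_in(): hands the job in; it is judged then, once.
The state is a dict: "clock": time; "joints": joint angles; "qvel": joint speeds; "tau": joint torques, N m; "tcp_pos": TCP position; "orientation": TCP orientation; "contact_force": force on the tool from outside, world axes, zero at the start; "moment": the same for the moment, N m; "grip_width": finger opening in m; "gripper_force": force on a finger pad.
Only numpy, scipy, OpenCV 4.12 (cv2) and the standard library are available. Lean on these libraries where they do the work, as an engineer would, in place of code of your own. Each camera call takes 0.05 s, during which the arm holds its last target. There are 200 camera calls.

TASK

Pack the gift set in the divided wooden tray: a foil parcel in each of the two outer bays, the two tins stacked squarely one on top of the other in the square well between the parcels, and the chocolate bar pack standing on its long edge in the slot behind them. Everything must sit flat on the tray's floor inside its own bay (the second tin on the first); do not drop anything, and leave the ribbon roll where it lies.

Things in the scene. Friction and masses are not known exactly. Their poses are not given: they have to be found in the camera images.
- gift_tray: divided dark-wood tray, buff floor, fixed, 202 (x) x 248 (y) mm. Origin: underside centre; x to its back, y to its left, z up. Bay floors at z = 5; rim and ribs end at z = 12. Front: outer bays 130 (x) x 76 (y), centres (-30, 80) and (-30, -80), parcels lie along x; between them the square well 76 x 76, centre (-30, 0). Back: slot 56 (x) x 168 (y), centre (67, 0). The small gaps stay empty.
- bar_pack: white chocolate bar pack with a printed face, standing on its long edge like a book: 44 mm thick (x), 152 mm long (y), 78 mm high (z). Origin: centre of its underside, z up. Grasp across the 44 mm. Either side may look forward.
- parcel_a: one of the two crumpled silver-white foil parcels lying flat among the goods (not those heaped in the display at the right): about 59 x 116 mm, 20 mm high, its edges a little rounded. Origin: centre of its underside; x across the 59 mm, y along the 116 mm, z up. Grasp across the 59 mm. Either parcel may go in either outer bay.
- parcel_b: one of the two crumpled silver-white foil parcels lying flat among the goods (not those heaped in the display at the right): about 59 x 116 mm, 20 mm high, its edges a little rounded. Origin: centre of its underside; x across the 59 mm, y along the 116 mm, z up. Grasp across the 59 mm. Either parcel may go in either outer bay.
- tin_a: round pastille tin with a red lid, standing on its base: 62 mm across the lid (upper 11 mm), 60 mm below it, 27 mm high, flat top. Origin: centre of its underside, z up. The two tins are of the same size and either may be the lower one.
- tin_b: round pastille tin with a gold lid, standing on its base: 62 mm across the lid (upper 11 mm), 60 mm below it, 27 mm high, flat top. Origin: centre of its underside, z up. The two tins are of the same size and either may be the lower one.
- ribbon: gold ribbon roll on a card spool lying flat among the goods, flanges 70 mm across, 25 mm high, with a hole in the middle and a loose ribbon end; no part of the set, to be left alone. Origin: at its underside, within 5 mm of the hub's centre.
Not all that is in view belongs to the job. What is shaped like the tin_a but blue is not meant.

How it is judged:
By the outcome, as a careful person would: the job done as asked, in the order asked, and still so for the second after the job is handed in, with the robot touching nothing.
It also fails if it takes over 131 s, if anything falls off the work surface, if the arm or the gripper's body presses on something with over 40 N, if the wrist force passes 120 N, or if a joint passes its speed limit or range.

## Working session

There is one attempt and no reset: what is moved stays moved. The work goes in short steps, Python scripts to look and compute and a shell command to move; the robot and the scene stay as the last step left them, time stands still between calls to the robot, and variables do not carry over. Pictures are saved under pics/ and viewed, at most 14 in all, crops included, and the job is handed in when it is done.

```bash
ls; mkdir -p pics
python3 - <<'E'
from bench import r, optics
import cv2,numpy as np,pickle
o=r.get_obs(); print(o, r.tcp_to_tips)
d={}
for n in("top","side","wrist"):
    f=optics.grab_frame(n); d[n]=f; cv2.imwrite(f"pics/{n}0.png",f["color"]); print(n,f["K"].tolist(),(-f["R"].T@f["t"]).round(3),f["R"].round(3).tolist())
pickle.dump(d,open("f0.pkl","wb"))
E
```

```text
pics
{'clock': 0.0, 'joints': array([ 1.04088593,  0.47776018,  0.0223549 ,  1.55650957, -0.01148836,
        1.10930871, -0.08311131]), 'qvel': array([-0.00101972, -0.0002205 , -0.00120462,  0.00032284,  0.00090779,
        0.00145371, -0.00035228]), 'tau': array([ 9.62567938e-04, -5.96445358e+01,  1.60801359e+00, -2.81191564e+01,
        1.23517096e-02,  9.41959064e-03,  1.83351702e-06]), 'tcp_pos': array([ 0.27607727, -0.61529212,  0.23832824]), 'orientation': array([-3.07024204e+00, -6.57307163e-01,  8.46394874e-04]), 'contact_force': array([-0.0536515 , -0.17162829,  0.46002563]), 'moment': array([-0.01544708, -0.01955103, -0.01135822]), 'gripper_force': 0.0, 'grip_width': 0.08570534725016568} 0.008
top [[567.7021151024815, 0.0, 315.149328401181], [0.0, 567.7021151024815, 244.81287176868625], [0.0, 0.0, 1.0]] [0.269 0.101 1.207] [[0.01, -1.0, 0.015], [-0.984, -0.012, -0.176], [0.176, -0.013, -0.984]]
side [[535.4242116565375, 0.0, 313.1401731355492], [0.0, 535.4242116565375, 247.43405046369026], [0.0, 0.0, 1.0]] [ 1.261 -0.196  0.698] [[0.349, 0.937, -0.011], [0.564, -0.219, -0.796], [-0.749, 0.271, -0.605]]
wrist [[404.5795307078027, 0.0, 328.6357214175609], [0.0, 404.5795307078027, 236.57103726874882], [0.0, 0.0, 1.0]] [ 0.346 -0.583  0.373] [[0.409, -0.913, -0.003], [-0.87, -0.391, 0.3], [-0.275, -0.12, -0.954]]
```

View pics/top0.png

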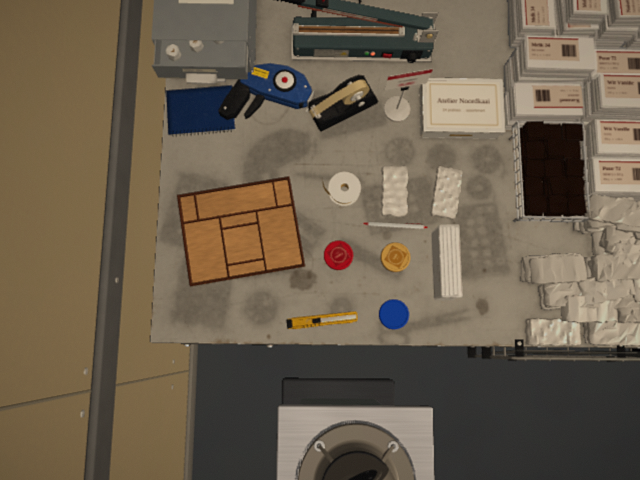

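View pics/side0.png

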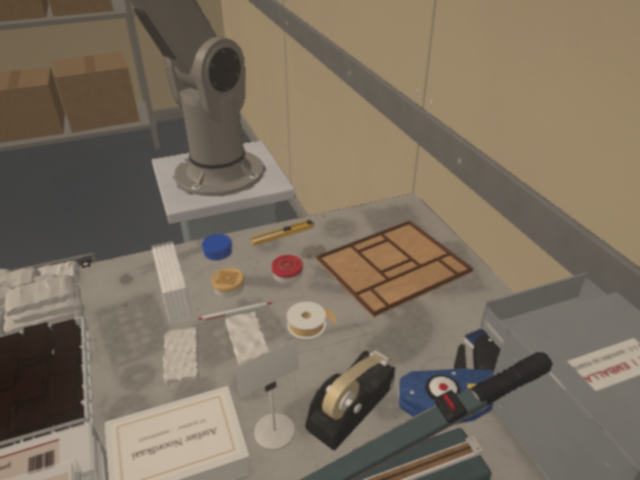

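Top view: parcels at (396,191) and (447,192); red tin (338,255), gold tin (396,257), blue decoy (394,314); bar pack (449,260); ribbon (344,188); tray (240,230). The pale sealed heap at the right (600,260) is the display, not meant.

```bash
cat > h.py <<'E'
import cv2,numpy as np,pickle
def ray(f,uv,z):
    uv=np.atleast_2d(np.float64(uv)); K,R,t=f["K"],np.array(f["R"]),np.array(f["t"])
    c=-R.T@t; d=np.c_[uv,np.ones(len(uv))]@np.linalg.inv(K).T@R
    return c[:2]+d[:,:2]*((z-c[2])/d[:,2])[:,None]
def proj(f,X):
    p=(f["K"]@(np.array(f["R"])@np.atleast_2d(X).T+np.array(f["t"])[:,None])).T
    return p[:,:2]/p[:,2:]
def rect(f,cnt,z):
    P=ray(f,cnt.reshape(-1,2),z).astype(np.float32)*1000
    return cv2.minAreaRect(P),P
def cnts(m,amin=100):
    return sorted([c for c in cv2.findContours(m.astype(np.uint8),cv2.RETR_EXTERNAL,cv2.CHAIN_APPROX_NONE)[0] if cv2.contourArea(c)>amin],key=cv2.contourArea,reverse=True)
E
python3 - <<'E'
from h import *
d=pickle.load(open("f0.pkl","rb"))
for n,roi in(("top",(310,150,180,190)),("side",(130,210,220,190))):
    f=d[n]; im=f["color"]; hsv=cv2.cvtColor(im,cv2.COLOR_BGR2HSV); H,S,V=cv2.split(hsv)
    x,y,w,h=roi; M=np.zeros(H.shape,bool); M[y:y+h,x:x+w]=1
    print(n)
    for nm,m in(("red",((H<8)|(H>172))&(S>150)),("gold",(H>12)&(H<28)&(S>100)),("blue",(H>100)&(H<125)&(S>150))):
        for c in cnts(m&M,80):
            r,P=rect(f,c,.027); print(nm,np.round(r[0]),np.round(r[1]),cv2.contourArea(c))
    for c in cnts((S<35)&(V>175)&M,150):
        r,P=rect(f,c,.018); r2,_=rect(f,c,.078); print("white",cv2.boundingRect(c),np.round(r[0]),np.round(r[1]),round(r[2]),"z78",np.round(r2[0]),np.round(r2[1]),round(r2[2]))
f=d["top"]; im=f["color"]; H,S,V=cv2.split(cv2.cvtColor(im,cv2.COLOR_BGR2HSV))
M=np.zeros(H.shape,bool); M[170:295,170:312]=1
for c in cnts((S>90)&(H<25)&M,200): r,P=rect(f,c,.012); print("tray",np.round(r[0],1),np.round(r[1]),round(r[2],1))
for c in cnts((S>90)&(V>125)&(H<25)&M,60): r,P=rect(f,c,.005); print("bay",cv2.boundingRect(c),np.round(r[0],1),np.round(r[1]),round(r[2],1))
a=cv2.resize(d["top"]["color"][150:340,310:490],None,fx=3,fy=3,interpolation=2)
b=cv2.resize(d["side"]["color"][230:400,130:230],None,fx=2.5,fy=3.35)
cv2.imwrite("pics/c1.png",np.hstack([a,b[:570]])[:, :800])
E
```

```text
top
red [459.  37.] [60. 59.] 633.0
gold [457. -84.] [61. 62.] 667.5
gold [326.  46.] [24. 99.] 498.5
blue [337. -78.] [58. 60.] 639.0
side
red [467.  35.] [54. 60.] 428.0
gold [500. 126.] [ 54. 125.] 578.0
gold [465. -85.] [58. 69.] 552.5
gold [355.  60.] [ 33. 145.] 379.5
gold [648.  11.] [52. 21.] 108.5
tray [513.3 246.4] [203. 248.] 10.7
bay (185, 219, 42, 63) [470.8 320.5] [128.  74.] 10.7
bay (258, 206, 44, 63) [500.3 162.8] [128.  75.] 10.8
bay (197, 183, 79, 35) [581.4 259.2] [ 53. 167.] 10.5
bay (223, 225, 40, 38) [485.6 241.8] [74. 75.] 10.8
bay (229, 261, 36, 15) [433.  231.4] [21. 75.] 10.7
bay (274, 180, 17, 25) [600.2 158.2] [53. 29.] 10.4
bay (221, 212, 36, 15) [538.5 251.4] [20. 74.] 11.3
bay (181, 196, 16, 25) [561.9 360.9] [52. 27.] 11.1
```

View pics/c1.png

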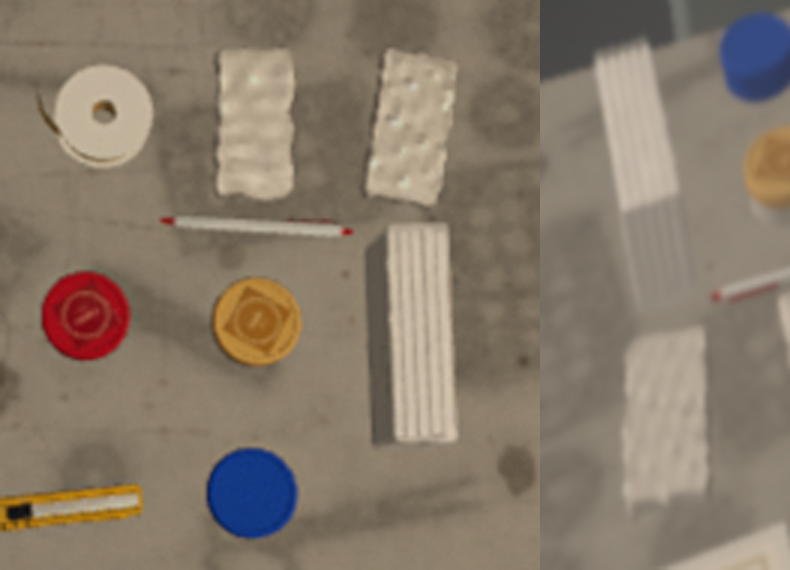

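Crop confirms: red tin top px (338,255) and gold tin (396,257) are meant (blue (394,314) is not); foil parcels lying flat at (396,191) and (447,192); bar pack top face at (450,260), with its shaded side to the left.

Run:
```python
from h import *
d=pickle.load(open("f0.pkl","rb"))
f=d["top"]; im=f["color"]; H,S,V=cv2.split(cv2.cvtColor(im,cv2.COLOR_BGR2HSV))
print([ (p,V[p[1],p[0]],S[p[1],p[0]]) for p in ((396,191),(447,192),(452,260),(438,260),(420,200),(420,280))])
M=np.zeros(H.shape,bool); M[158:305,370:475]=1
out=im.copy()
for T in (145,155,165):
  for c in cnts((V>T)&M&(S<60),300):
    r,P=rect(f,c,.015); r2,_=rect(f,c,.078); print(T,cv2.boundingRect(c),np.round(r[0],1),np.round(r[1]),round(r[2],1),"z78",np.round(r2[0],1),np.round(r2[1]),round(r2[2],1))
for c in cnts(np.uint8((V>130)&(S<60))[155:225,320:368],200):
    c=c+[320,155]; r,P=rect(f,c,.025);print("ribbon",r)
```

```text
[((396, 191), np.uint8(181), np.uint8(55)), ((447, 192), np.uint8(177), np.uint8(58)), ((452, 260), np.uint8(172), np.uint8(50)), ((438, 260), np.uint8(92), np.uint8(53)), ((420, 200), np.uint8(115), np.uint8(64)), ((420, 280), np.uint8(142), np.uint8(61))]
145 (439, 224, 24, 74) [ 453.  -203.3] [157.  45.] 0.6 z78 [ 443.3 -187.2] [149.  43.] 0.6
145 (382, 166, 27, 51) [604.7 -87.3] [ 55. 113.] 87.6 z78 [586.9 -77.4] [ 52. 107.] 87.6
145 (432, 167, 31, 51) [ 603.3 -201.2] [ 55. 110.] 80.4 z78 [ 585.6 -185.3] [ 52. 104.] 80.4
155 (439, 224, 24, 74) [ 453.  -203.1] [157.  44.] 0.8 z78 [ 443.2 -187. ] [149.  42.] 0.8
155 (382, 167, 26, 49) [604.3 -86.4] [ 54. 109.] 88.9 z78 [586.6 -76.5] [ 51. 103.] 88.9
155 (432, 167, 30, 51) [ 603.4 -201.4] [ 54. 110.] 80.6 z78 [ 585.8 -185.4] [ 52. 104.] 80.6
165 (439, 225, 24, 72) [ 452.9 -202.7] [153.  43.] 1.1 z78 [ 443.2 -186.6] [145.  41.] 1.1
165 (383, 167, 25, 49) [604.3 -87.3] [ 52. 109.] 88.9 z78 [586.5 -77.3] [ 50. 103.] 88.9
165 (433, 167, 29, 51) [ 602.3 -201.5] [ 53. 107.] 79.6 z78 [ 584.7 -185.5] [ 51. 102.] 79.6
ribbon ((606.0410766601562, 26.411598205566406), (80.45472717285156, 73.50226593017578), 0.36954113841056824)
```

```bash
cat > go.py <<'E'
# usage: go.py x y z(tcp) yaw_of_tool_y_deg  (mm) -> shift/turn in row units from now
import sys,numpy as np
from bench import r
from scipy.spatial.transform import Rotation as Ro
o=r.get_obs(); R=Ro.from_rotvec(o["orientation"]); p=o["tcp_pos"]*1e3
yaw=lambda R:np.degrees(np.arctan2(*R.as_matrix()[[1,0],1]))
print("t",round(o["clock"],2),"tcp",p.round(1),"yawY",yaw(R).round(2),"F",o["contact_force"].round(1),"w",round(o["grip_width"]*1e3,1),"gf",round(o["gripper_force"],1),"j",o["joints"].round(2))
a=[float(v) for v in sys.argv[1:]]
for i in range(0,len(a),4):
    x,y,z,w=a[i:i+4]; s=R.inv().apply(np.array([x,y,z])-p)/25
    a_=np.radians(w); T=Ro.from_matrix(np.array([[-np.sin(a_),np.cos(a_),0],[np.cos(a_),np.sin(a_),0],[0,0,-1]]))
    print(a[i:i+4],"->",s.round(2),np.degrees((R.inv()*T).as_rotvec()).round(2)/8)
E
sed -i 's/(-np.sin/(-np.sin/' go.py; python3 go.py 320 -420 230 -65 440 -180 200 -91.5 604 -86 120 -91.5
```

```text
t 0.15 tcp [ 276.1 -615.5  238.5] yawY -65.84 F [ 0.6  0.1 -0.1] w 85.4 gf 0.0 j [ 1.04  0.48  0.02  1.56 -0.01  1.11 -0.08]
[320.0, -420.0, 230.0, -65.0] -> [ 4.8  -6.41  0.35] [-0.01   0.    -0.105]
[440.0, -180.0, 200.0, -91.5] -> [ 13.11 -13.21   1.56] [-1.0000e-02  2.5000e-03  3.2075e+00]
[604.0, -86.0, 120.0, -91.5] -> [ 20.63 -13.95   4.76] [-1.0000e-02  2.5000e-03  3.2075e+00]
```

```bash
python3 -m creep '{"rows":[[2.4,-3.2,0.2,0,0,0,85],[4.8,-6.4,0.35,0,0,0,85],[4.8,-6.4,0.35,0,0,0,85],[4.8,-6.4,0.35,0,0,0,85],[8,-9,0.9,0,0,1,75],[11,-11.5,1.3,0,0,2.2,75],[13.1,-13.2,1.5,0,0,3.2,75],[13.1,-13.2,1.5,0,0,3.2,75],[13.1,-13.2,1.5,0,0,3.2,75],[13.1,-13.2,1.5,0,0,3.2,75]]}'; python3 go.py 604 -86 120 -91.5 604 -86 40 -91.5
```

```text
clock: 1.4
tcp_pos: [0.4412, -0.1792, 0.2017]
orientation: [-3.141, 0.033, -0.0]
contact_force: [-0.6, -1.3, -0.6]
grip_width: 0.0751
gripper_force: 0.0
t 1.4 tcp [ 441.2 -179.2  201.7] yawY -91.21 F [-0.6 -1.3 -0.6] w 75.1 gf 0.0 j [ 0.4   0.2  -0.17  2.05  0.04  0.89 -1.38]
[604.0, -86.0, 120.0, -91.5] -> [ 6.43 -3.86  3.27] [-0.00375 -0.00125  0.03625]
[604.0, -86.0, 40.0, -91.5] -> [ 6.43 -3.86  6.47] [-0.00375 -0.00125  0.03625]
```

```bash
python3 -m creep '{"rows":[[2,-1.2,1,0,0,0,75],[4,-2.4,2,0,0,0,75],[6,-3.6,3,0,0,0,75],[6.4,-3.85,3.3,0,0,0,75],[6.4,-3.85,3.3,0,0,0,75],[6.4,-3.85,3.3,0,0,0,75]]}'
python3 - <<'E'
from h import *
from bench import optics
f=optics.grab_frame("wrist"); pickle.dump(f,open("w1.pkl","wb")); im=f["color"].copy()
for X in ([.604,-.087,.0],[.604,-.087,.02]):
    p=proj(f,X)[0].round().astype(int); print(p); cv2.circle(im,tuple(map(int,p)),4,(0,0,255),-1)
cv2.imwrite("pics/w1.png",im)
E
python3 go.py 604 -87 40 -91.5
```

```text
clock: 2.15
tcp_pos: [0.6014, -0.0911, 0.1198]
orientation: [3.14, -0.044, -0.001]
contact_force: [-0.1, -0.5, 1.3]
grip_width: 0.0748
gripper_force: 0.0
[324 228]
[324 237]
t 2.2 tcp [601.5 -90.9 120.1] yawY -91.6 F [-0.3 -0.2  0. ] w 74.5 gf 0.0 j [ 0.19  0.51 -0.19  1.81  0.12  0.83 -1.66]
[604.0, -87.0, 40.0, -91.5] -> [ 0.1  -0.16  3.21] [ 0.01   -0.0025 -0.0125]
```

View pics/w1.png

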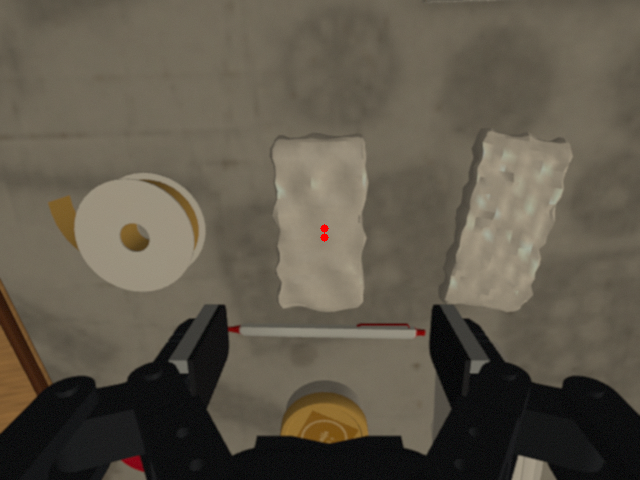

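Wrist view: parcel A spans about (275..365, 137..310) px, parcel B (448..571, 132..308), pencil at row 331, ribbon left at (135,235).

Run:
```python
from h import *
f=pickle.load(open("w1.pkl","rb")); im=f["color"]; H,S,V=cv2.split(cv2.cvtColor(im,cv2.COLOR_BGR2HSV))
M=np.zeros(H.shape,bool); M[120:322,235:590]=1
for T in(125,135,145):
  for c in cnts((V>T)&M&(S<75),4000):
    r,P=rect(f,c,.015); print(T,cv2.boundingRect(c),np.round(r[0],1),np.round(r[1]),round(r[2],1))
print((-f["R"].T@f["t"]).round(3), f["R"].round(2).tolist())
```

```text
125 (273, 138, 95, 173) [607.3 -84.7] [ 56. 110.] 87.9
125 (446, 131, 127, 181) [ 605.2 -200.3] [ 55. 112.] 80.8
135 (273, 139, 95, 172) [607. -85.] [ 56. 110.] 88.1
135 (447, 132, 126, 179) [ 605.1 -199.9] [ 54. 110.] 81.0
145 (274, 142, 94, 167) [606.9 -85.3] [ 55. 107.] 88.1
145 (449, 140, 114, 163) [ 605.9 -199.9] [ 54. 103.] 81.0
[ 0.678 -0.092  0.254] [[-0.03, -1.0, 0.0], [-0.95, 0.03, 0.3], [-0.3, 0.01, -0.95]]
```

```bash
python3 go.py 685 -86 30 -91.5; python3 -m creep '{"rows":[[1.5,-0.1,0,0,0,0,60],[3.2,-0.2,0,0,0,0,60],[3.3,-0.2,1.5,0,0,0,60],[3.3,-0.2,3,0,0,0,60],[3.3,-0.2,3.4,0,0,0,60],[3.3,-0.2,3.5,0,0,0,60],[3.3,-0.2,3.6,0,0,0,60],[3.3,-0.2,3.6,0,0,0,60]]}' ; python3 go.py
```

```text
t 2.2 tcp [601.5 -90.9 120.1] yawY -91.6 F [-0.3 -0.2  0. ] w 74.5 gf 0.0 j [ 0.19  0.51 -0.19  1.81  0.12  0.83 -1.66]
[685.0, -86.0, 30.0, -91.5] -> [ 3.33 -0.29  3.61] [ 0.01   -0.0025 -0.0125]
clock: 3.2
tcp_pos: [0.6858, -0.0857, 0.0306]
orientation: [3.141, -0.04, 0.003]
contact_force: [0.9, 0.1, 0.8]
grip_width: 0.0602
gripper_force: 0.0
t 3.2 tcp [685.8 -85.7  30.6] yawY -91.44 F [0.9 0.1 0.8] w 60.2 gf 0.0 j [ 0.14  0.73 -0.16  1.64  0.15  0.78 -1.68]
```

```bash
python3 -m creep '{"rows":[[0,0,0.4,0,0,0,60],[0,0,0.7,0,0,0,60],[0,0,0.7,0,0,0,60]]}' | egrep 'tcp|contact'; python3 -m creep '{"rows":[[0,0,0.12,0,0,0,60],[0,0,0.12,0,0,0,60]]}' | egrep 'tcp|contact';python3 -m creep '{"rows":[[0,0,0.12,0,0,0,60],[0,0,0.12,0,0,0,60]]}' | egrep 'tcp|contact'
```

```text
tcp_pos: [0.6842, -0.0854, 0.0106]
contact_force: [-0.1, 0.3, -0.8]
tcp_pos: [0.6849, -0.0855, 0.0086]
contact_force: [0.6, -0.0, -0.7]
tcp_pos: [0.6848, -0.0856, 0.0056]
contact_force: [-0.9, -0.2, -0.3]
```

```bash
python3 -m creep '{"rows":[[0,0,0.1,0,0,0,60],[0,0,0.1,0,0,0,60]]}' | egrep 'tcp|contact'; python3 -m creep '{"rows":[[0,0,0.1,0,0,0,60],[0,0,0.1,0,0,0,60]]}' | egrep 'tcp|contact';python3 -m creep '{"rows":[[0,0,0.1,0,0,0,60],[0,0,0.1,0,0,0,60]]}' | egrep 'tcp|contact'
```

```text
tcp_pos: [0.6851, -0.0855, 0.0033]
contact_force: [0.8, 0.1, -0.6]
tcp_pos: [0.6851, -0.0855, 0.003]
contact_force: [-6.2, -0.4, 16.2]
tcp_pos: [0.6852, -0.0855, 0.0029]
contact_force: [-14.4, -0.4, 33.3]
```

```bash
python3 -m creep '{"rows":[[0,0,-1.5,0,0,0,78],[0,0,-2.5,0,0,0,78],[-1.5,0,-2.5,0,0,0,78],[-3.16,0,-2.5,0,0,0,78],[-3.16,0,-2.5,0,0,0.05,78],[-3.16,0,-2.5,0,0,0.05,78],[-3.16,0,-2.5,0,0,0.05,78]]}' >/dev/null; python3 go.py 606 -86 12.5 -92
```

```text
t 5.7 tcp [607.4 -83.4  61. ] yawY -91.82 F [ 1.   0.2 -0.6] w 77.9 gf 0.0 j [ 0.16  0.59 -0.17  1.83  0.15  0.73 -1.69]
[606.0, -86.0, 12.5, -92.0] -> [-0.06  0.11  1.94] [-0.00125 -0.01     0.0225 ]
```

```bash
python3 -m creep '{"rows":[[-0.05,0.1,0.7,0,0,0,78],[-0.05,0.1,1.4,0,0,0,78],[-0.05,0.1,1.9,0,0,0,78],[-0.05,0.1,1.94,0,0,0,78],[-0.05,0.1,1.94,0,0,0,78]]}' >/dev/null; python3 go.py 606 -86 12.5 -92; python3 -m creep '{"rows":[[0,0,0,0,0,0,50],[0,0,0,0,0,0,50],[0,0,0,0,0,0,50],[0,0,0,0,0,0,50],[0,0,0,0,0,0,50],[0,0,0,0,0,0,50]]}' 40; python3 go.py
```

```text
t 6.33 tcp [604.9 -85.9  12.3] yawY -91.83 F [-0.2 -0.7  0.8] w 78.3 gf 0.0 j [ 0.16  0.66 -0.16  1.85  0.17  0.64 -1.7 ]
[606.0, -86.0, 12.5, -92.0] -> [ 0.04  0.   -0.01] [-0.      -0.       0.02125]
clock: 7.08
tcp_pos: [0.6053, -0.086, 0.0134]
orientation: [3.141, -0.05, 0.002]
contact_force: [-1.3, 2.2, 5.4]
grip_width: 0.0566
gripper_force: 42.6
t 7.08 tcp [605.3 -86.   13.4] yawY -91.83 F [-1.3  2.2  5.4] w 56.6 gf 42.6 j [ 0.16  0.66 -0.16  1.85  0.17  0.64 -1.7 ]
```

```bash
python3 -m creep '{"rows":[[0,0,-0.5,0,0,0,50],[0,0,-1.2,0,0,0,50],[0,0,-2,0,0,0,50],[0,0,-2.8,0,0,0,50],[0,0,-2.8,0,0,0,50]]}' ; python3 go.py 501 163 80 -79.3
```

```text
clock: 7.7
tcp_pos: [0.6063, -0.0862, 0.0848]
orientation: [3.141, -0.051, 0.007]
contact_force: [-0.2, 0.4, -0.9]
grip_width: 0.0561
gripper_force: 42.6
t 7.7 tcp [606.3 -86.2  84.8] yawY -91.85 F [-0.2  0.4 -0.9] w 56.1 gf 42.6 j [ 0.17  0.56 -0.18  1.82  0.14  0.76 -1.68]
[501.0, 163.0, 80.0, -79.3] -> [-4.53 -9.83  0.17] [ 0.005   -0.03    -1.56875]
```

```bash
python3 -m creep '{"rows":[[-0.5,-1.1,0,0,0,-0.15,50],[-1.2,-2.7,0,0,0,-0.4,50],[-1.9,-4.3,0,0,0,-0.7,50],[-2.6,-5.8,0,0,0,-1,50],[-3.3,-7.3,0,0,0,-1.2,50],[-4,-8.8,0,0,0,-1.4,50],[-4.4,-9.6,0.1,0,0,-1.57,50],[-4.53,-9.83,0.15,0,0,-1.57,50],[-4.53,-9.83,0.15,0,0,-1.57,50],[-4.53,-9.83,0.15,0,0,-1.57,50]]}' >/dev/null; python3 go.py 500.5 163 22 -79.3
python3 - <<'E'
from h import *
from bench import optics
f=optics.grab_frame("wrist"); g=optics.grab_frame("top")
cv2.imwrite("pics/w2.png",np.hstack([cv2.resize(f["color"],(400,300)),g["color"][90:390,120:520]]))
E
```

```text
t 8.95 tcp [500.1 161.5  78.4] yawY -79.43 F [-0.3 -0.4 -1.3] w 56.0 gf 42.6 j [-0.21  0.47 -0.27  2.03  0.19  0.67 -2.  ]
[500.5, 163.0, 22.0, -79.3] -> [ 0.03 -0.06  2.26] [ 0.00625  0.      -0.01625]
```

View pics/w2.png

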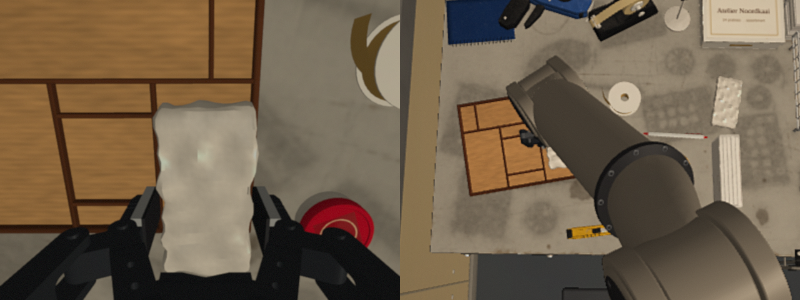

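Wrist view: parcel A held level above the right-hand bay, long axis along the bay. Lowering.

```bash
python3 -m creep '{"rows":[[0.03,-0.06,0.7,0,0,0,50],[0.03,-0.06,1.5,0,0,0,50],[0.03,-0.06,2,0,0,0,50],[0.03,-0.06,2.2,0,0,0,50],[0.03,-0.06,2.25,0,0,0,50],[0.03,-0.06,2.25,0,0,0,50]]}' | egrep 'tcp|contact'; python3 -m creep '{"rows":[[0,0,0.08,0,0,0,50],[0,0,0.08,0,0,0,50]]}' | egrep 'tcp|contact';python3 -m creep '{"rows":[[0,0,0.06,0,0,0,50],[0,0,0.06,0,0,0,50]]}' | egrep 'tcp|contact'; python3 go.py 500.5 163 19 -79.3
```

```text
tcp_pos: [0.5002, 0.165, 0.0226]
contact_force: [-0.1, -0.1, -0.4]
tcp_pos: [0.4999, 0.1648, 0.0204]
contact_force: [-0.0, -0.6, -0.8]
tcp_pos: [0.4998, 0.1648, 0.0187]
contact_force: [0.6, -0.5, 0.6]
t 10.3 tcp [499.8 164.8  18.7] yawY -79.28 F [ 0.6 -0.5  0.6] w 56.2 gf 42.6 j [-0.25  0.57 -0.24  2.05  0.24  0.55 -2.04]
[500.5, 163.0, 19.0, -79.3] -> [ 0.02  0.08 -0.01] [0.      0.00125 0.0025 ]
```

```bash
python3 -m creep '{"rows":[[0,0.07,0.04,0,0,0,50],[0,0.07,0.04,0,0,0,50]]}' | egrep 'tcp|contact';python3 -m creep '{"rows":[[0,0,0.04,0,0,0,50],[0,0,0.04,0,0,0,50]]}' | egrep 'tcp|contact'
```

```text
tcp_pos: [0.5, 0.1643, 0.0184]
contact_force: [-3.0, 1.8, 6.4]
tcp_pos: [0.5, 0.1644, 0.0183]
contact_force: [-5.5, 1.1, 16.8]
```

```bash
python3 -m creep '{"rows":[[0,0,0,0,0,0,60],[0,0,-0.05,0,0,0,68],[0,0,-0.05,0,0,0,74],[0,0,-0.05,0,0,0,74],[0,0,-0.6,0,0,0,74],[0,0,-1.6,0,0,0,74],[0,0,-3,0,0,0,74],[0,0,-3,0,0,0,74]]}' >/dev/null; python3 go.py 605 -200.5 95 -99
```

```text
t 11.8 tcp [502.2 163.9  95. ] yawY -79.29 F [-0.1 -0.2 -0.1] w 73.7 gf 0.0 j [-0.21  0.44 -0.28  2.02  0.19  0.7  -1.99]
[605.0, -200.5, 95.0, -99.0] -> [ 1.330e+00  1.509e+01 -1.000e-02] [-0.01375 -0.04     2.46375]
```

```bash
python3 -m creep '{"rows":[[0.2,2,0,0,0,0.4,78],[0.5,4.4,0,0,0,0.9,78],[0.8,6.8,0,0,0,1.4,78],[1,9.2,0,0,0,1.9,78],[1.2,11.6,0,0,0,2.2,78],[1.3,13.6,0,0,0,2.46,78],[1.33,15.09,0,0,0,2.46,78],[1.33,15.09,0,0,0,2.46,78],[1.33,15.09,0,0,0,2.46,78]]}' >/dev/null; python3 go.py 605 -200.5 12.5 -99
python3 - <<'E'
from h import *
from bench import optics
f=optics.grab_frame("wrist"); cv2.imwrite("pics/w3.png",f["color"])
im=f["color"]; H,S,V=cv2.split(cv2.cvtColor(im,cv2.COLOR_BGR2HSV))
M=np.zeros(H.shape,bool); M[60:330,235:430]=1
for T in(125,135,145):
  for c in cnts((V>T)&M&(S<75),4000):
    r,P=rect(f,c,.015); print(T,cv2.boundingRect(c),np.round(r[0],1),np.round(r[1]),round(r[2],1))
E
```

```text
t 12.93 tcp [ 602.6 -200.3   91.4] yawY -98.92 F [0.1 1.2 0.2] w 77.8 gf 0.0 j [ 0.32  0.58 -0.13  1.76  0.1   0.81 -1.59]
[605.0, -200.5, 12.5, -99.0] -> [ 0.1  -0.    3.15] [-0.00625  0.0075   0.01   ]
125 (275, 144, 108, 186) [ 608.8 -200.2] [ 57. 107.] 80.6
135 (275, 146, 107, 184) [ 608.4 -199.9] [ 56. 106.] 80.7
145 (276, 147, 105, 183) [ 608.1 -199.8] [ 56. 105.] 80.7
```

```bash
python3 -m creep '{"rows":[[0.1,0,0.8,0,0,0,78],[0.1,0,1.6,0,0,0,78],[0.1,0,2.4,0,0,0,78],[0.1,0,2.9,0,0,0,78],[0.1,0,3.1,0,0,0,78],[0.1,0,3.1,0,0,0,78]]}' >/dev/null; python3 go.py 605.5 -200.3 12.5 -99
```

```text
t 13.72 tcp [ 605.5 -201.8   14.1] yawY -98.96 F [-0.8  0.6  0.1] w 78.1 gf 0.0 j [ 0.31  0.69 -0.12  1.78  0.12  0.67 -1.6 ]
[605.5, -200.3, 12.5, -99.0] -> [-0.01 -0.06  0.06] [-0.       0.00125  0.005  ]
```

```bash
python3 -m creep '{"rows":[[0,-0.05,0.05,0,0,0,78],[0,-0.05,0.05,0,0,0,50],[0,-0.05,0.05,0,0,0,50],[0,-0.05,0.05,0,0,0,50],[0,-0.05,0.05,0,0,0,50],[0,-0.05,0.05,0,0,0,50],[0,-0.05,0.05,0,0,0,50]]}' 40;  python3 go.py; python3 -m creep '{"rows":[[0,0,-0.5,0,0,0,50],[0,0,-1.2,0,0,0,50],[0,0,-2,0,0,0,50],[0,0,-2.8,0,0,0,50],[0,0,-2.8,0,0,0,50]]}'>/dev/null ; python3 go.py 471.5 320.5 85 -79.3
```

```text
clock: 14.6
tcp_pos: [0.6062, -0.2003, 0.0141]
orientation: [-3.132, 0.245, -0.002]
contact_force: [-1.2, 1.9, 4.7]
grip_width: 0.0557
gripper_force: 42.0
t 14.6 tcp [ 606.2 -200.3   14.1] yawY -98.95 F [-1.2  1.9  4.7] w 55.7 gf 42.0 j [ 0.31  0.69 -0.12  1.78  0.12  0.67 -1.61]
t 15.22 tcp [ 607.3 -201.    85.7] yawY -98.97 F [ 0.4  0.4 -1.2] w 55.6 gf 42.5 j [ 0.32  0.59 -0.13  1.76  0.1   0.79 -1.59]
[471.5, 320.5, 85.0, -79.3] -> [ -8.62 -19.76  -0.02] [ 0.00875 -0.03125 -2.45875]
```

```bash
python3 -m creep '{"rows":[[-0.4,-0.9,0,0,0,-0.15,50],[-1.1,-2.5,0,0,0,-0.4,50],[-1.9,-4.4,0,0,0,-0.7,50],[-2.7,-6.3,0,0,0,-1,50],[-3.6,-8.2,0,0,0,-1.3,50],[-4.4,-10.1,0,0,0,-1.5,50],[-5.2,-12,0,0,0,-1.8,50],[-6.1,-13.9,0,0,0,-2,50],[-6.9,-15.8,0,0,0,-2.2,50],[-7.6,-17.4,0,0,0,-2.4,50]]}' >/dev/null; python3 go.py 470.8 320.3 80 -79.3
```

```text
t 16.48 tcp [483.  261.6  82.3] yawY -79.51 F [-0.3 -0.4 -0.9] w 55.3 gf 42.5 j [-0.39  0.49 -0.27  1.97  0.2   0.71 -2.17]
[470.8, 320.3, 80.0, -79.3] -> [-0.05 -2.4   0.09] [-0.0025   0.0125  -0.02625]
```

```bash
python3 -m creep '{"rows":[[0,-1.2,0,0,0,0,50],[-0.05,-2.2,0,0,0,0,50],[-0.05,-2.2,0,0,0,0,50],[-0.05,-2.2,0,0,0,0,50]]}' >/dev/null; python3 go.py 470.8 320.3 22 -79.3
```

```text
t 16.98 tcp [473.9 311.8  82.4] yawY -79.72 F [ 0.6 -0.1 -1. ] w 55.1 gf 42.5 j [-0.48  0.52 -0.27  1.93  0.2   0.73 -2.26]
[470.8, 320.3, 22.0, -79.3] -> [-0.06 -0.36  2.42] [ 0.00875  0.01    -0.0525 ]
```

```bash
python3 -m creep '{"rows":[[-0.05,-0.35,0.4,0,0,-0.05,50],[-0.05,-0.35,1,0,0,-0.05,50],[-0.05,-0.35,1.6,0,0,-0.05,50],[-0.05,-0.35,2.1,0,0,-0.05,50],[-0.05,-0.35,2.3,0,0,-0.05,50],[-0.05,-0.35,2.3,0,0,-0.05,50],[-0.05,-0.35,2.3,0,0,-0.05,50]]}' >/dev/null; python3 go.py 470.8 320.3 20 -79.3
```

```text
t 17.85 tcp [472.3 321.3  26. ] yawY -79.35 F [ 0.4 -0.1 -0.6] w 55.3 gf 42.5 j [-0.51  0.61 -0.25  1.94  0.24  0.62 -2.3 ]
[470.8, 320.3, 20.0, -79.3] -> [-0.07  0.03  0.24] [-0.0025  -0.005   -0.00625]
```

```bash
python3 -m creep '{"rows":[[-0.06,0.03,0.12,0,0,0,50],[-0.06,0.03,0.22,0,0,0,50],[-0.06,0.03,0.22,0,0,0,50]]}' | egrep 'tcp|contact'; python3 -m creep '{"rows":[[0,0,0.05,0,0,0,50],[0,0,0.05,0,0,0,50]]}' | egrep 'tcp|contact';python3 -m creep '{"rows":[[0,0,0.05,0,0,0,50],[0,0,0.05,0,0,0,50]]}' | egrep 'tcp|contact'
```

```text
tcp_pos: [0.4705, 0.3199, 0.0199]
contact_force: [-0.3, 0.5, 0.2]
tcp_pos: [0.4707, 0.3201, 0.0191]
contact_force: [-2.2, -0.6, 2.9]
tcp_pos: [0.4708, 0.3202, 0.019]
contact_force: [-4.4, -2.9, 15.8]
```

```bash
python3 -m creep '{"rows":[[0,0,0,0,0,0,60],[0,0,-0.05,0,0,0,68],[0,0,-0.05,0,0,0,74],[0,0,-0.05,0,0,0,74],[0,0,-0.6,0,0,0,74],[0,0,-1.6,0,0,0,74],[0,0,-3,0,0,0,80],[0,0,-4,0,0,0,80],[0,0,-4,0,0,0,80]]}' >/dev/null; python3 go.py 450 -20 140 10.7 460 37 110 10.7
```

```text
t 19.85 tcp [471.9 321.1 120.4] yawY -79.36 F [-0.5  0.7 -0.3] w 80.2 gf 0.0 j [-0.48  0.46 -0.29  1.9   0.18  0.8  -2.25]
[450.0, -20.0, 140.0, 10.7] -> [-3.38 13.25 -0.83] [  0.01375  -0.0375  -11.2575 ]
[460.0, 37.0, 110.0, 10.7] -> [-2.57 11.08  0.38] [  0.01375  -0.0375  -11.2575 ]
```

```bash
python3 -m creep '{"rows":[[-0.3,2,0,0,0,-1.2,82],[-0.6,4,0,0,0,-2.5,82],[-1,6,0,0,0,-3.8,82],[-1.5,8,0,0,0,-5.1,82],[-2,9.5,0,0,0,-6.4,82],[-2.4,11.1,0.2,0,0,-7.7,82],[-2.57,11.08,0.3,0,0,-9,82],[-2.57,11.08,0.38,0,0,-10.2,82],[-2.57,11.08,0.38,0,0,-11.25,82],[-2.57,11.08,0.38,0,0,-11.25,82]]}' >/dev/null; python3 -m creep '{"rows":[[0,0,0,0,0,0,82]]}'>/dev/null; python3 go.py 459 37 40 10.7
python3 - <<'E'
from h import *
from bench import optics
f=optics.grab_frame("wrist");g=optics.grab_frame("top"); pickle.dump((f,g),open("w4.pkl","wb"))
im=f["color"]; H,S,V=cv2.split(cv2.cvtColor(im,cv2.COLOR_BGR2HSV))
for c in cnts(((H<8)|(H>172))&(S>150),500):
    r,P=rect(f,c,.027); print("red",cv2.boundingRect(c),cv2.minEnclosingCircle(P))
    P=ray(f,cv2.convexHull(c).reshape(-1,2),.027)
cv2.imwrite("pics/w4.png",np.hstack([cv2.resize(f["color"],(400,300)),g["color"][90:390,120:520]]))
E
```

```text
t 21.23 tcp [458.4  35.9 107.8] yawY 10.48 F [-0.3 -0.3 -0.1] w 82.0 gf 0.0 j [ 0.3   0.38 -0.61  2.14  0.33  0.71 -0.34]
[459.0, 37.0, 40.0, 10.7] -> [0.04 0.03 2.71] [-0.00375 -0.00125 -0.0275 ]
red (280, 193, 108, 107) ((460.166748046875, 39.62950134277344), 31.555912017822266)
```

View pics/w4.png

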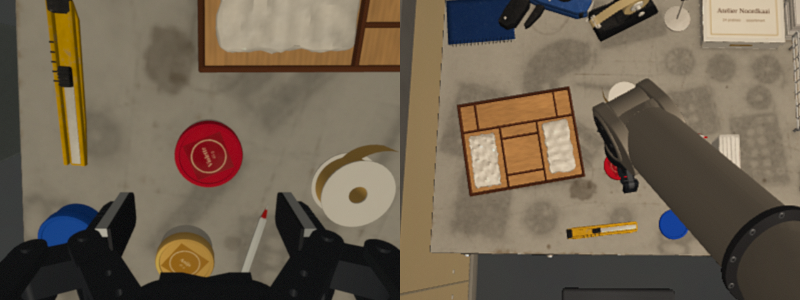

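Picture: both parcels lie inside their outer bays; red tin centred under wrist view (210,153) of the half-size picture, gold tin next to it.

```bash
python3 -m creep '{"rows":[[0.08,0.08,0.8,0,0,-0.03,82],[0.08,0.08,1.6,0,0,-0.03,82],[0.08,0.08,2.4,0,0,-0.03,82],[0.08,0.08,3.2,0,0,-0.03,82],[0.08,0.08,3.6,0,0,-0.03,82],[0.08,0.08,3.75,0,0,-0.03,82],[0.08,0.08,3.75,0,0,-0.03,82]]}' >/dev/null; python3 go.py 460 38 12.5 10.7
```

```text
t 22.2 tcp [460.4  38.3  14.5] yawY 10.88 F [ 0.2  0.3 -0. ] w 81.9 gf 0.0 j [ 0.18  0.54 -0.48  2.18  0.5   0.52 -0.5 ]
[460.0, 38.0, 12.5, 10.7] -> [-0.01 -0.02  0.08] [0.0025  0.00125 0.0225 ]
```

```bash
python3 -m creep '{"rows":[[0,0,0.07,0,0,0,82],[0,0,0.07,0,0,0,70],[0,0,0.07,0,0,0,58],[0,0,0.07,0,0,0,58],[0,0,0.07,0,0,0,58],[0,0,0.07,0,0,0,58],[0,0,0.07,0,0,0,58]]}' 40 >/dev/null;  python3 go.py; python3 -m creep '{"rows":[[0,0,-0.5,0,0,0,58],[0,0,-1.2,0,0,0,58],[0,0,-2,0,0,0,58],[0,0,-2.4,0,0,0,58],[0,0,-2.4,0,0,0,58],[0,0,-2.4,0,0,0,58]]}'>/dev/null ; python3 go.py 485.6 241.8 80 10.7
```

```text
t 23.07 tcp [460.5  38.2  13.3] yawY 10.88 F [-1.3 -0.3  9.4] w 59.3 gf 41.1 j [ 0.18  0.55 -0.48  2.18  0.51  0.52 -0.5 ]
t 23.82 tcp [459.9  38.   72.3] yawY 10.87 F [-0.2 -0.1 -0.4] w 59.4 gf 43.8 j [ 0.26  0.44 -0.57  2.16  0.4   0.64 -0.4 ]
[485.6, 241.8, 80.0, 10.7] -> [ 7.81  2.55 -0.31] [-0.00375  0.00125  0.02125]
```

```bash
python3 -m creep '{"rows":[[0.7,0.2,-0.3,0,0,0,58],[1.9,0.6,-0.3,0,0,0,58],[3.3,1.1,-0.3,0,0,0,58],[4.8,1.6,-0.3,0,0,0,58],[6.2,2,-0.3,0,0,0,58],[7.2,2.4,-0.3,0,0,0,58],[7.8,2.55,-0.3,0,0,0,58],[7.8,2.55,-0.3,0,0,0,58],[7.8,2.55,-0.3,0,0,0,58]]}' >/dev/null; python3 go.py 485.5 241.7 22 10.7
python3 - <<'E'
from h import *
from bench import optics
f=optics.grab_frame("wrist"); im=f["color"]
R=np.array([[.9826,-.1857],[.1857,.9826]]); o=np.array([515,247.3])
for a,b in((-68,-38),(8,-38),(8,38),(-68,38),(39,-84),(95,-84),(95,84),(39,84)):
    X=np.r_[(o+R@[a,b])/1e3,.012]; p=proj(f,X)[0]; cv2.circle(im,(int(p[0]),int(p[1])),4,(0,255,0),1)
cv2.imwrite("pics/w5.png",im)
E
```

```text
t 24.95 tcp [485.7 240.5  79.7] yawY 10.83 F [-0.5 -0.1 -1. ] w 59.1 gf 43.8 j [-0.12  0.54 -0.58  1.97  0.42  0.75 -0.76]
[485.5, 241.7, 22.0, 10.7] -> [0.05 0.   2.31] [-0.00625  0.00875  0.01625]
```

View pics/w5.png

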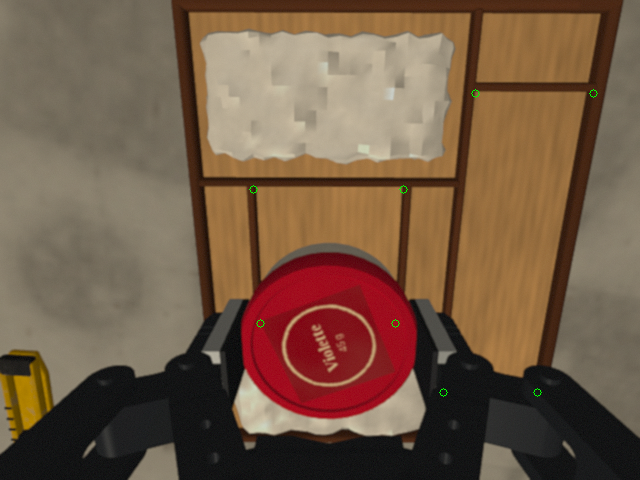

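Wrist view: red tin (329,345) held centred on the well (259..400 px), my tray corners match the ribs within 2–3 mm; left parcel flat in its bay.

```bash
python3 -m creep '{"rows":[[0.05,0,0.5,0,0,0,58],[0.05,0,1.1,0,0,0,58],[0.05,0,1.7,0,0,0,58],[0.05,0,2.1,0,0,0,58],[0.05,0,2.3,0,0,0,58],[0.05,0,2.3,0,0,0,58]]}' | egrep 'tcp|contact'; python3 -m creep '{"rows":[[0,0,0.08,0,0,0,58],[0,0,0.08,0,0,0,58]]}' | egrep 'tcp|contact'; python3 go.py 485.5 241.7 18.5 10.7
```

```text
tcp_pos: [0.4856, 0.2431, 0.0222]
contact_force: [0.5, -0.2, 0.3]
tcp_pos: [0.486, 0.2431, 0.0208]
contact_force: [-0.5, 0.6, -0.8]
t 26.0 tcp [486.  243.1  20.8] yawY 10.88 F [-0.5  0.6 -0.8] w 59.6 gf 43.8 j [-0.18  0.63 -0.52  1.99  0.5   0.65 -0.83]
[485.5, 241.7, 18.5, 10.7] -> [-0.05 -0.03  0.09] [ 0.00375 -0.       0.0225 ]
```

```bash
python3 -m creep '{"rows":[[-0.05,-0.02,0.07,0,0,0,58],[-0.05,-0.02,0.07,0,0,0,58]]}' | egrep 'tcp|contact'; python3 -m creep '{"rows":[[0,0,0.04,0,0,0,58],[0,0,0.04,0,0,0,58]]}' | egrep 'tcp|contact'; python3 -m creep '{"rows":[[0,0,0.04,0,0,0,58],[0,0,0.04,0,0,0,58]]}' | egrep 'tcp|contact'
```

```text
tcp_pos: [0.4855, 0.2414, 0.0188]
contact_force: [-0.8, -0.1, -1.3]
tcp_pos: [0.4856, 0.2416, 0.0184]
contact_force: [-1.3, -2.3, 7.1]
tcp_pos: [0.4856, 0.2416, 0.0183]
contact_force: [-4.2, -3.4, 17.2]
```

```bash
python3 -m creep '{"rows":[[0,0,0,0,0,0,62],[0,0,-0.05,0,0,0,70],[0,0,-0.05,0,0,0,76],[0,0,-0.05,0,0,0,76],[0,0,-0.6,0,0,0,76],[0,0,-1.6,0,0,0,76],[0,0,-3,0,0,0,80],[0,0,-3.7,0,0,0,82],[0,0,-3.7,0,0,0,82]]}' >/dev/null; python3 go.py 458 -83 110 10.7
python3 - <<'E'
from h import *
from bench import optics
f=optics.grab_frame("wrist")
im=f["color"]; H,S,V=cv2.split(cv2.cvtColor(im,cv2.COLOR_BGR2HSV))
for c in cnts(((H<8)|(H>172))&(S>150),500):
    r,P=rect(f,c,.032); print("red",cv2.boundingRect(c),cv2.minEnclosingCircle(P),r)
E
```

```text
t 27.88 tcp [486.3 242.  110.6] yawY 10.87 F [ 0.2 -0.5 -0.8] w 82.1 gf 0.0 j [-0.1   0.49 -0.61  1.95  0.38  0.81 -0.73]
[458.0, -83.0, 110.0, 10.7] -> [-1.256e+01 -3.560e+00  1.000e-02] [ 0.02    -0.00375  0.02125]
red (273, 198, 109, 107) ((485.7174072265625, 242.7764129638672), 32.04519271850586) ((485.6216735839844, 243.15826416015625), (60.81828689575195, 62.864864349365234), 10.80502986907959)
```

```bash
python3 -m creep '{"rows":[[-1.5,-0.4,0,0,0,0,82],[-3.5,-1,0,0,0,0,82],[-5.5,-1.6,0,0,0,0,82],[-7.5,-2.1,0,0,0,0,82],[-9.5,-2.7,0,0,0,0,82],[-11.3,-3.2,0,0,0,0,82],[-12.5,-3.55,0,0,0,0,82],[-12.55,-3.56,0,0,0,0,82],[-12.55,-3.56,0,0,0,0,82],[-12.55,-3.56,0,0,0,0,82]]}' >/dev/null; python3 go.py 458 -83 14 10.7
python3 - <<'E'
from h import *
from bench import optics
f=optics.grab_frame("wrist")
im=f["color"]; H,S,V=cv2.split(cv2.cvtColor(im,cv2.COLOR_BGR2HSV))
M=np.zeros(H.shape,bool); M[150:330,230:430]=1
for c in cnts((H>10)&(H<28)&(S>110)&M,500):
    r,P=rect(f,c,.027); print("gold",cv2.boundingRect(c),cv2.minEnclosingCircle(P),r)
E
```

```text
t 29.18 tcp [457.4 -81.8 109. ] yawY 11.02 F [ 0.7 -0.9  0.3] w 81.7 gf 0.0 j [ 0.53  0.38 -0.58  2.13  0.31  0.72 -0.06]
[458.0, -83.0, 14.0, 10.7] -> [-0.06  0.02  3.8 ] [-0.0025 -0.005   0.04  ]
gold (275, 197, 109, 106) ((457.8687744140625, -80.95653533935547), 31.81687355041504) ((457.6067810058594, -81.23374938964844), (61.410133361816406, 63.08694076538086), 34.47089385986328)
```

```bash
python3 -m creep '{"rows":[[-0.02,0.02,0.8,0,0,0,82],[-0.02,0.02,1.6,0,0,0,82],[-0.02,0.02,2.4,0,0,0,82],[-0.02,0.02,3.2,0,0,0,82],[-0.02,0.02,3.65,0,0,0,82],[-0.02,0.02,3.8,0,0,0,82],[-0.02,0.02,3.8,0,0,0,82]]}' >/dev/null; python3 go.py 457.8 -82.3 12.5 10.7
```

```text
t 30.1 tcp [458.2 -83.4  14.5] yawY 10.91 F [ 0.3 -0.5 -1. ] w 81.8 gf 0.0 j [ 0.42  0.54 -0.46  2.18  0.48  0.52 -0.21]
[457.8, -82.3, 12.5, 10.7] -> [ 0.04 -0.01  0.08] [0.00125 0.      0.02625]
```

```bash
python3 -m creep '{"rows":[[0.04,-0.01,0.07,0,0,0,82],[0.04,-0.01,0.07,0,0,0,70],[0.04,-0.01,0.07,0,0,0,58],[0.04,-0.01,0.07,0,0,0,58],[0.04,-0.01,0.07,0,0,0,58],[0.04,-0.01,0.07,0,0,0,58],[0.04,-0.01,0.07,0,0,0,58]]}' 40 >/dev/null;  python3 go.py; python3 -m creep '{"rows":[[0,0,-0.5,0,0,0,58],[0,0,-1.3,0,0,0,58],[0,0,-2.3,0,0,0,58],[0,0,-3.2,0,0,0,58],[0,0,-3.2,0,0,0,58],[0,0,-3.2,0,0,0,58]]}'>/dev/null ; python3 go.py 485.6 241.6 90 10.8
```

```text
t 30.98 tcp [457.8 -82.7  13.3] yawY 10.88 F [-2.6  1.   9.4] w 59.7 gf 41.2 j [ 0.42  0.54 -0.45  2.18  0.48  0.52 -0.21]
t 31.73 tcp [457.1 -82.8  92.3] yawY 10.87 F [-0.6 -0.2 -0.9] w 59.3 gf 44.0 j [ 0.52  0.41 -0.56  2.14  0.34  0.68 -0.09]
[485.6, 241.6, 90.0, 10.8] -> [12.53  3.57  0.09] [-0.00375  0.       0.00875]
```

```bash
python3 -m creep '{"rows":[[0.6,0.2,0,0,0,0,58],[1.8,0.5,0,0,0,0,58],[3.4,1,0,0,0,0,58],[5,1.4,0,0,0,0,58],[6.6,1.9,0,0,0,0,58],[8.2,2.3,0,0,0,0,58],[9.8,2.8,0,0,0,0,58],[11.2,3.2,0,0,0,0,58],[12.2,3.5,0,0,0,0,58],[12.5,3.57,0.1,0,0,0,58]]}' >/dev/null;python3 -m creep '{"rows":[[0,0,0,0,0,0,58],[0,0,0,0,0,0,58],[0,0,0,0,0,0,58]]}' >/dev/null; python3 go.py 485.6 241.6 48 10.8
```

```text
t 33.35 tcp [486.3 239.8  90. ] yawY 10.79 F [ 0.  -0.2 -1.1] w 59.7 gf 44.0 j [-0.11  0.52 -0.59  1.97  0.41  0.77 -0.75]
[485.6, 241.6, 48.0, 10.8] -> [ 0.08 -0.01  1.68] [-0.0025   0.005   -0.00125]
```

Expected contact at TCP z ≈ 13.3+32 = 45.3.

```bash
python3 -m creep '{"rows":[[0.06,-0.01,0.4,0,0,0,58],[0.06,-0.01,0.9,0,0,0,58],[0.06,-0.01,1.3,0,0,0,58],[0.06,-0.01,1.6,0,0,0,58],[0.06,-0.01,1.65,0,0,0,58],[0.06,-0.01,1.65,0,0,0,58],[0.06,-0.01,1.65,0,0,0,58]]}' >/dev/null; python3 go.py 485.6 241.6 45.5 10.8
```

```text
t 34.23 tcp [485.9 242.7  49.2] yawY 10.88 F [-0.3  0.2 -0.6] w 59.4 gf 44.0 j [-0.15  0.58 -0.55  1.98  0.46  0.7  -0.79]
[485.6, 241.6, 45.5, 10.8] -> [-0.04 -0.02  0.15] [ 0.005   -0.00125  0.01   ]
```

```bash
python3 -m creep '{"rows":[[-0.05,-0.01,0.06,0,0,0,58],[-0.05,-0.01,0.12,0,0,0,58],[-0.05,-0.01,0.12,0,0,0,58]]}' | egrep 'tcp|contact'; python3 -m creep '{"rows":[[0,0,0.04,0,0,0,58],[0,0,0.04,0,0,0,58]]}' | egrep 'tcp|contact'; python3 -m creep '{"rows":[[0,0,0.03,0,0,0,58],[0,0,0.03,0,0,0,58]]}' | egrep 'tcp|contact'
```

```text
tcp_pos: [0.4855, 0.2411, 0.0457]
contact_force: [-0.2, 0.7, -0.3]
tcp_pos: [0.4857, 0.2412, 0.0454]
contact_force: [-1.4, -1.3, 6.2]
tcp_pos: [0.4857, 0.2412, 0.0453]
contact_force: [-3.7, -2.6, 14.0]
```

```bash
python3 -m creep '{"rows":[[0,0,0,0,0,0,62],[0,0,-0.04,0,0,0,70],[0,0,-0.04,0,0,0,76],[0,0,-0.04,0,0,0,76],[0,0,-0.6,0,0,0,76],[0,0,-1.6,0,0,0,76],[0,0,-2.6,0,0,0,76],[0,0,-3.7,0,0,0,76],[0,0,-3.7,0,0,0,76]]}' >/dev/null; python3 go.py 443 -186.5 150 -89.2
python3 - <<'E'
from h import *
from bench import optics
f=optics.grab_frame("wrist");g=optics.grab_frame("top")
im=f["color"]; H,S,V=cv2.split(cv2.cvtColor(im,cv2.COLOR_BGR2HSV))
M=np.zeros(H.shape,bool); M[150:330,230:430]=1
for c in cnts((H>10)&(H<28)&(S>110)&M,500):
    r,P=rect(f,c,.059); print("gold",cv2.boundingRect(c),cv2.minEnclosingCircle(P),r)
cv2.imwrite("pics/w6.png",np.hstack([cv2.resize(f["color"],(400,300)),g["color"][90:390,120:520]]))
E
```

```text
t 36.23 tcp [487.  242.2 139.4] yawY 10.88 F [-0.2 -0.6  0.1] w 76.1 gf 0.0 j [-0.08  0.45 -0.63  1.93  0.35  0.86 -0.7 ]
[443.0, -186.5, 150.0, -89.2] -> [-16.51  -4.96  -0.47] [ 0.0175  -0.03625 12.51   ]
gold (230, 150, 200, 180) ((488.2705993652344, 243.97036743164062), 77.03108978271484) ((487.31085205078125, 247.5643768310547), (119.32061004638672, 105.54679870605469), 10.700606346130371)
```

View pics/w6.png

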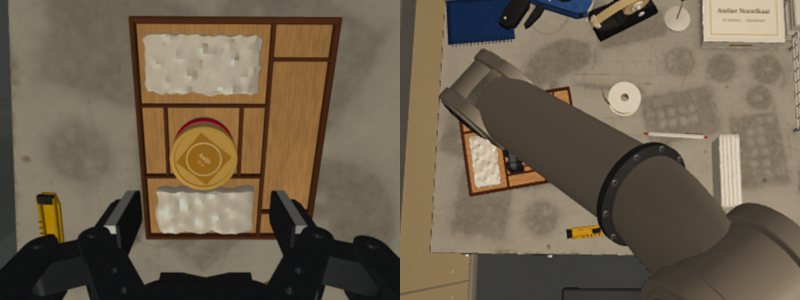

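Wrist view: gold tin squarely on the red one in the well at (203,160), both parcels in place, slot free.

```bash
python3 -m creep '{"rows":[[-1.5,-0.4,-0.3,0,0,1.2,76],[-3.5,-1,-0.4,0,0,2.5,76],[-5.5,-1.6,-0.4,0,0,3.8,76],[-7.5,-2.2,-0.4,0,0,5.1,76],[-9.5,-2.8,-0.4,0,0,6.4,76],[-11.5,-3.4,-0.4,0,0,7.7,76],[-13.5,-4,-0.4,0,0,9,76],[-15,-4.5,-0.4,0,0,10.3,76],[-16.5,-4.96,-0.4,0,0,11.6,76],[-16.5,-4.96,-0.4,0,0,12.5,76]]}' >/dev/null; python3 -m creep '{"rows":[[0,0,0,0,0,0,76],[0,0,0,0,0,0,76],[0,0,0,0,0,0,76]]}' >/dev/null; python3 go.py 443 -186.5 130 -89.2
python3 - <<'E'
from h import *
from bench import optics
f=optics.grab_frame("wrist"); im=f["color"].copy()
for a in(-76,76):
  for b in(-22,22):
    p=proj(f,[.443+a/1e3,-.1866+b/1e3,.078])[0]; print(p.round()); cv2.circle(im,(int(p[0]),int(p[1])),4,(0,0,255),1)
cv2.imwrite("pics/w7.png",im); pickle.dump(f,open("w7.pkl","wb"))
E
```

```text
t 37.95 tcp [ 441.7 -186.7  146.4] yawY -88.97 F [ 0.5 -0.2 -0.5] w 76.0 gf 0.0 j [ 0.4   0.29 -0.15  2.09  0.06  0.77 -1.34]
[443.0, -186.5, 130.0, -89.2] -> [ 0.05 -0.01  0.65] [-0.0025   0.0025   0.02875]
[366. 378.]
[291. 377.]
[380. 109.]
[288. 107.]
```

View pics/w7.png

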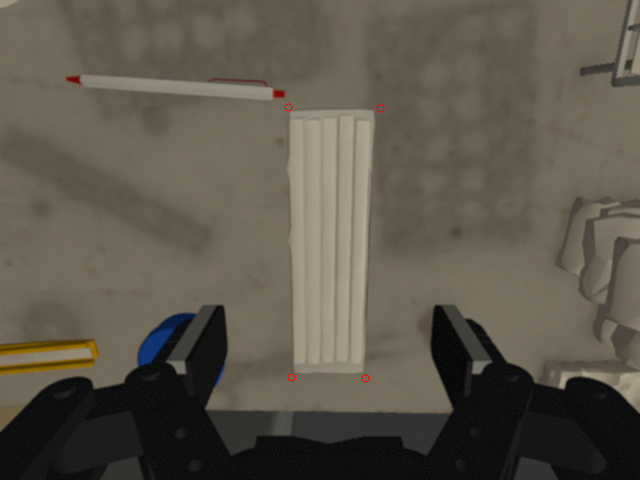

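Wrist view: bar pack top face (289..375, 110..373) matches the estimate (red circles) within 2 mm, gripper centred over it.

```bash
python3 -m creep '{"rows":[[0.07,0,0.8,0,0,0.03,76],[0.07,0,1.6,0,0,0.03,76],[0.07,0,2.4,0,0,0.03,76],[0.07,0,3.2,0,0,0.03,76],[0.07,0,3.9,0,0,0.03,76],[0.07,0,4.3,0,0,0.03,76],[0.07,0,4.3,0,0,0.03,76],[0.07,0,4.3,0,0,0.03,76]]}' >/dev/null; python3 go.py 443.5 -186.5 38 -89.2
```

```text
t 39.0 tcp [ 443.9 -187.4   39.6] yawY -89.34 F [ 0.8 -0.   0.7] w 76.1 gf 0.0 j [ 0.37  0.47 -0.12  2.15  0.11  0.52 -1.4 ]
[443.5, -186.5, 38.0, -89.2] -> [-0.02 -0.03  0.06] [ 0.0025  -0.00625 -0.0175 ]
```

```bash
python3 -m creep '{"rows":[[-0.02,-0.03,0.05,0,0,0,60],[-0.02,-0.03,0.05,0,0,0,50],[-0.02,-0.03,0.05,0,0,0,40],[-0.02,-0.03,0.05,0,0,0,36],[-0.02,-0.03,0.05,0,0,0,36],[-0.02,-0.03,0.05,0,0,0,36],[-0.02,-0.03,0.05,0,0,0,36],[-0.02,-0.03,0.05,0,0,0,36]]}' 60 >/dev/null;  python3 go.py; python3 -m creep '{"rows":[[0,0,-0.3,0,0,0,36],[0,0,-1,0,0,0,36],[0,0,-1.8,0,0,0,36],[0,0,-2.6,0,0,0,36],[0,0,-3.2,0,0,0,36],[0,0,-3.2,0,0,0,36],[0,0,-3.2,0,0,0,36]]}'>/dev/null ; python3 go.py 581 259.7 120 10.7 470 0 120 -40
```

```text
t 40.0 tcp [ 443.2 -186.6   38.2] yawY -89.36 F [-1.5  0.3  6.6] w 43.7 gf 61.4 j [ 0.37  0.47 -0.12  2.15  0.11  0.52 -1.4 ]
t 40.88 tcp [ 442.5 -186.4  117.3] yawY -89.35 F [ 0.6  0.3 -3.3] w 43.9 gf 61.4 j [ 0.39  0.33 -0.15  2.11  0.07  0.7  -1.36]
[581.0, 259.7, 120.0, 10.7] -> [  5.74 -17.78  -0.11] [-7.500000e-03  2.500000e-03 -1.250625e+01]
[470.0, 0.0, 120.0, -40.0] -> [ 1.18 -7.44 -0.11] [-5.00000e-03  5.00000e-03 -6.16875e+00]
```

```bash
python3 -m creep '{"rows":[[0.1,-0.5,0,0,0,-0.4,36],[0.3,-1.4,0,0,0,-1.1,36],[0.5,-2.6,0,0,0,-1.9,36],[0.7,-3.8,0,0,0,-2.8,36],[0.9,-5,0,0,0,-3.7,36],[1.2,-6.2,0,0,0,-4.6,36],[1.6,-7.4,0,0,0,-5.5,36],[2,-8.6,0,0,0,-6.4,36],[2.5,-9.8,0,0,0,-7.2,36],[2.8,-10.6,0,0,0,-7.8,36]]}' >/dev/null; python3 go.py 581 259.7 120 10.7
```

```text
t 42.12 tcp [510.5  82.5 117.9] yawY -26.47 F [-0.   0.1 -3.2] w 44.0 gf 61.5 j [ 0.1   0.42 -0.46  2.01  0.26  0.77 -0.98]
[581.0, 259.7, 120.0, 10.7] -> [ 7.6  -0.63 -0.07] [ 2.50000e-03 -7.50000e-03 -4.64625e+00]
```

```bash
python3 -m creep '{"rows":[[0.8,-0.05,0,0,0,-0.5,36],[2,-0.15,0,0,0,-1.3,36],[3.3,-0.3,0,0,0,-2.1,36],[4.6,-0.4,0,0,0,-2.9,36],[5.8,-0.5,0,0,0,-3.6,36],[6.8,-0.6,0,0,0,-4.2,36],[7.4,-0.62,0,0,0,-4.5,36],[7.4,-0.62,0,0,0,-4.5,36],[7.4,-0.62,0,0,0,-4.5,36],[7.4,-0.62,0,0,0,-4.5,36]]}' >/dev/null; python3 go.py 581 259.7 60 10.7;  python3 - <<'E'
from h import *
from bench import optics
f=optics.grab_frame("wrist"); g=optics.grab_frame("side")
cv2.imwrite("pics/w8.png",np.hstack([cv2.resize(f["color"],(400,300)),g["color"][150:450,220:620]]))
E
```

```text
t 43.38 tcp [580.  249.8 117.7] yawY 8.95 F [ 0.2 -0.2 -3.6] w 44.0 gf 61.5 j [-0.08  0.61 -0.58  1.73  0.41  0.92 -0.68]
[581.0, 259.7, 60.0, 10.7] -> [0.39 0.1  2.31] [-0.0025   0.00875 -0.21875]
```

View pics/w8.png

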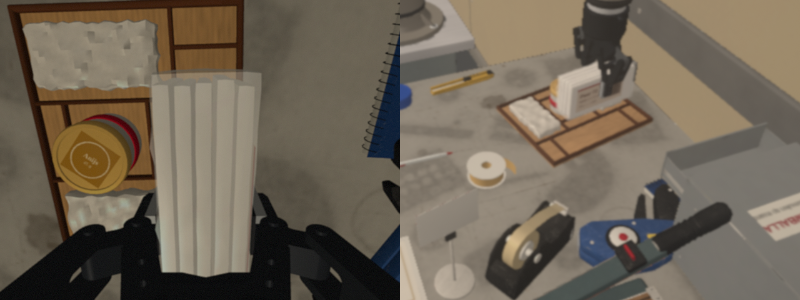

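Bar pack held upright above the back slot; tins and parcels clear of it.

```bash
python3 -m creep '{"rows":[[0.2,0.05,0,0,0,-0.1,36],[0.39,0.1,0.3,0,0,-0.22,36],[0.39,0.1,0.8,0,0,-0.22,36],[0.39,0.1,1.4,0,0,-0.22,36],[0.39,0.1,2,0,0,-0.22,36],[0.39,0.1,2.3,0,0,-0.22,36],[0.39,0.1,2.3,0,0,-0.22,36],[0.39,0.1,2.3,0,0,-0.22,36]]}' >/dev/null; python3 go.py 581 259.7 45 10.7
```

```text
t 44.48 tcp [581.3 261.5  60.8] yawY 10.8 F [ 0.4  0.2 -2.7] w 43.9 gf 61.6 j [-0.12  0.69 -0.56  1.75  0.47  0.84 -0.71]
[581.0, 259.7, 45.0, 10.7] -> [-0.07 -0.03  0.63] [ 0.00625 -0.0025   0.0125 ]
```

```bash
python3 -m creep '{"rows":[[-0.07,-0.03,0.2,0,0,0,36],[-0.07,-0.03,0.4,0,0,0,36],[-0.07,-0.03,0.58,0,0,0,36],[-0.07,-0.03,0.6,0,0,0,36],[-0.07,-0.03,0.6,0,0,0,36]]}' | egrep 'tcp|contact'; python3 -m creep '{"rows":[[0,0,0.06,0,0,0,36],[0,0,0.06,0,0,0,36]]}' | egrep 'tcp|contact'; python3 -m creep '{"rows":[[0,0,0.04,0,0,0,36],[0,0,0.04,0,0,0,36]]}' | egrep 'tcp|contact'
```

```text
tcp_pos: [0.5805, 0.2595, 0.0453]
contact_force: [0.3, 2.0, -2.8]
tcp_pos: [0.5805, 0.2594, 0.0438]
contact_force: [-0.4, 0.6, -2.6]
tcp_pos: [0.5807, 0.2594, 0.0433]
contact_force: [-1.1, -0.9, 3.1]
```

```bash
python3 -m creep '{"rows":[[0,0,0.03,0,0,0,36],[0,0,0.03,0,0,0,36]]}' | egrep 'tcp|contact'; python3 -m creep '{"rows":[[0,0,0,0,0,0,46],[0,0,0,0,0,0,50],[0,0,0,0,0,0,56],[0,0,0,0,0,0,62],[0,0,0,0,0,0,64],[0,0,-0.8,0,0,0,64],[0,0,-2,0,0,0,64],[0,0,-3.5,0,0,0,64],[0,0,-5,0,0,0,64],[0,0,-5.5,0,0,0,64]]}' >/dev/null; python3 go.py 450 -60 190 10.7
```

```text
tcp_pos: [0.5807, 0.2594, 0.0433]
contact_force: [-3.9, -3.2, 9.6]
t 47.1 tcp [581.7 260.4 183.5] yawY 10.81 F [ 0.6  1.5 -0.1] w 63.7 gf 0.0 j [-0.07  0.54 -0.63  1.67  0.36  1.04 -0.62]
[450.0, -60.0, 190.0, 10.7] -> [-11.6   -7.58  -0.32] [ 0.0375  -0.01     0.01375]
```

```bash
python3 -m creep '{"rows":[[-1.3,-0.8,-0.3,0,0,0,64],[-3.2,-2,-0.3,0,0,0,64],[-5.2,-3.3,-0.3,0,0,0,64],[-7,-4.5,-0.3,0,0,0,64],[-9,-5.8,-0.3,0,0,0,64],[-11,-7.2,-0.3,0,0,0,64],[-13,-8,-0.3,0,0,0,64],[-14,-8,-0.3,0,0,0,64],[-14,-8,-0.3,0,0,0,64],[-14,-8,-0.3,0,0,0,64]]}' >/dev/null; python3 go.py;  python3 - <<'E'
from h import *
from bench import optics
f=optics.grab_frame("top"); g=optics.grab_frame("side")
im=f["color"];H,S,V=cv2.split(cv2.cvtColor(im,cv2.COLOR_BGR2HSV))
for c in cnts(np.uint8((V>130)&(S<60))[155:225,320:368],200):
    r,P=rect(f,c+[320,155],.025);print("ribbon",r)
cv2.imwrite("pics/end.png",np.hstack([cv2.resize(im[160:310,165:365],(500,375)),cv2.resize(g["color"][190:340,300:420],(300,375))]))
E
```

```text
t 48.35 tcp [ 449.6 -120.8  187. ] yawY 10.87 F [ 0.5 -0.2 -0.4] w 63.9 gf 0.0 j [ 0.65  0.25 -0.59  2.06  0.18  0.88  0.15]
ribbon ((621.6800537109375, 27.70325469970703), (81.08810424804688, 114.6103744506836), 88.10389709472656)
```

View pics/end.png

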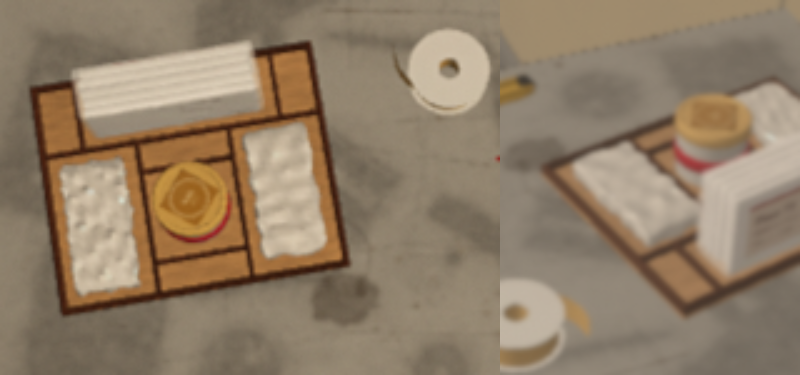

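The end picture shows both parcels in the outer bays, the tins stacked in the well, and the bar pack standing in the slot. The ribbon hub is still at top px (345,187).

```bash
python3 -c "
from bench import r
print(r.hand_in())"
```

```text
the job is handed in; nothing more can be done
None
```

The gift set is packed and handed in at about 48 s: both parcels in the outer bays, the gold tin stacked on the red one in the well, the bar pack standing in the back slot, and the ribbon roll untouched.

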